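Clamp the glass gas trap: close the sliding jaw, then screw the knurled nut down tight

ROBOT

A 6-joint arm with a two-finger parallel gripper is mounted at the origin on the work surface. World frame = base frame: x ahead of the robot, y to its left, z up, the work surface at z = 0. Lengths are in m, angles in rad, forces in N, time in s.
With the tool pointing down it reaches from about 0.35 to 1 m from the base axis. Payload 7.1 kg.
Tool frame: the origin (TCP) lies between the finger pads; the fingertips stand 22 mm ahead of it and the grasp point (between the pads) lies 3 mm ahead of it; x points along the fingers, y is the direction in which the jaws open and shut, and the axes are right-handed (so a half turn about x gives the same grasp; the last joint's range is limited). The gripper opens to 85 mm and grips with 20 to 120 N. Pads are 22 mm wide; open, the fingers measure 114 mm over their backs; the gripper's body (76 mm by 85 mm) begins 54 mm behind the grasp point. The pads swing forward as they close: fully open they stand 13 mm farther back than shut.
Start: joints at [-1.134, 0.423, 1.63, -0, 1.089, -0.019], TCP at [0.275, -0.561, 0.253] pointing down, gripper open.
Joint ranges: [-3, 3], [-0.9, 2.11], [0.09, 2.58], [-1.31, 4.45], [0.11, 2.69], [-2.54, 2.54]. Speed limits (rad/s): [2.39, 2.39, 3.01, 3.14, 3.14, 3.14].

INTERFACE

Orientations are given as a rotation vector (axis times angle).
In Python, from rig import manip gives the robot as it stands. The module is installed in compiled form; this text tells all that it offers. Calls block until the motion is done:
- manip.move_to(position, orientation): joint-space move of the TCP to a pose.
- manip.servo_line(position, orientation=None, rate=0.15): straight line of the TCP; orientation=None keeps the orientation; rate is the mean speed in m/s.
- manip.set_joints(angles): joint-space move.
- manip.command_gripper(opening, f_grip=None): finger opening in m; f_grip is the grip in N (None keeps the last); returns when the fingers have stopped.
- manip.hold(seconds).
- manip.solve_ik(position, orientation): joint angles nearest the present ones, or None.
- manip.camera(name): name is "side" or "top" or "wrist"; returns a dict with "image" (384x512x3 uint8, red, green, blue), "fx", "fy", "cx", "cy" (pixels), "cam_to_world" (4x4, takes a point from camera to world coordinates); the wrist camera has in their place "mount" (4x4, takes a point from camera to tool coordinates, whose origin is the TCP and whose axes are the tool frame's). Camera axes: x right, y down, z forward; pixel columns grow to the right and rows downward; lengths in m; the calibration is good to about 2 mm. A picture is of the moment at which its call begins: read the wrist's pose just before it. There is no depth.
A pose or a line that the arm cannot do raises manip.IKError and nothing moves.
- manip.sign_off(): hands the job in, once; it reports no verdict.
Readings, each from a call of its own:
- manip.get_time(): time.
- manip.get_joint_positions(): joint angles.
- manip.get_joint_vel(): joint speeds.
- manip.get_tau(): joint torques, N m.
- manip.get_position(): TCP position.
- manip.get_ee_rot(): TCP orientation.
- manip.get_contact_force(): force on the tool from outside, world axes, zero at the start.
- manip.get_torque(): the same for the moment, N m.
- manip.get_width(): finger opening in m.
Only numpy, scipy, OpenCV 4.12 (cv2) and the standard library are available. Lean on these libraries where they do the work, as an engineer would, in place of code of your own. Each camera call takes 0.05 s, during which the arm holds its last target.

TASK

Clamp the glass gas-trap tube that lies in the blue bench clamp: gently slide the loose jaw up until the tube is squeezed between both jaws, then screw the black knurled nut down clockwise until it stops tight, with the jaw still closed on the tube. Leave the tube in the clamp, let go of everything, and do not disturb the other things on the bench.

Things in the scene. Friction and masses are not known exactly. Their poses are not given: they have to be found in the camera images.
- clamp: Bench clamp, screwed to the bench and immovable: a 90 x 300 mm bed, 20 mm high (the tube lies on its flat top). Origin at the centre of its underside, z up; y runs along the bed, from the sliding jaw towards the fixed jaw. The closing direction is +y.
- anvil: Blue fixed jaw of the clamp, 80 mm wide, 20 to 65 mm above the bench, with a black rubber face that looks along the clamp's -y. It is at the +y end: its origin lies in the plane of that face, on the clamp's centre line at bench level, 70 mm along y from the clamp's origin.
- anvil_face (a point): Middle of the fixed jaw's rubber face, 45 mm above the bench.
- jaw: Blue sliding jaw, 80 mm wide (clamp x), 116 mm long (clamp y); origin in the plane of its face at bench level. Its face block reaches 65 mm above the bench; the top of the flat carriage behind (-y) is at 45 mm. It slides along the clamp's y with about 4 N of friction and stays where it is left. It starts 70 to 90 mm from the fixed jaw.
- jaw_face (a point): Middle of the sliding jaw's rubber face, 45 mm above the bench. Axes as the clamp's. The jaw carries the stud and nut 72 mm behind this face and can be slid by holding the nut. The nut does not lock it against a shove: do not drag it back while turning.
- nut_center (a point): Centre of the black knurled nut: a round hand nut, 56 mm over the grip (58 over the ribs), 40 mm tall, axis vertical, brass disc and white mark on top; z up, x turns with it. Captive on a 14 mm stud on the sliding jaw; the stud ends 106 mm above the bench. The space around the nut is free from 45 mm above the bench up (65 mm over the jaw's face block).
- nut: The same nut, origin at its centre. Turned clockwise seen from above it screws down, 8 mm a turn, against about 0.15 N m of steady friction, until it stops dead on its steel boss with its centre 80 mm above the bench. It starts 2.5 to 4.5 rad (3 to 6 mm) short of that stop, so it needs several grasps.
- tube_center (a point): Centre of the glass gas-trap tube: a cylinder 50 mm in diameter, 160 mm long with its 28 mm brass ends, about 0.3 kg, green band at one end. It lies loose across the clamp bed between the jaws, its axis (own x) roughly along the clamp's x, 45 mm above the bench, at first up to 15 mm from the fixed jaw; it rolls. The jaws close on its 50 mm diameter.
- tube: The same gas-trap tube; its origin is the centre too.
- wrench: Bystander: open wrench, 170 mm, lying on the bench near the clamp.
- reagent: Bystander: amber bottle 60 mm in diameter, 120 mm tall, standing near the clamp. Origin under its base.
- spare_tube: Bystander: a spare tube of the same kind with an orange band, in the white tray at the side. Origin at its centre.

How it is judged:
By the outcome, as a careful person would: the job done as asked, in the order asked, and still so for the second after the job is handed in, with the robot touching nothing.
It also fails if it takes over 72 s, if anything falls off the work surface, if the arm or the gripper's body presses on something with over 40 N, if the wrist force passes 120 N, or if a joint passes its speed limit or range.

## Working session

There is one attempt and no reset: what is moved stays moved. The work goes in short steps, each a Python script; the robot and the scene stay as the last script left them, time stands still between calls to the robot, and variables do not carry over. Pictures are saved under pics/ and viewed, and the job is handed in when it is done.

```bash
mkdir -p pics
python3 - <<'E'
from rig import manip
import cv2,pickle
print(manip.get_time())
d={}
for n in ["top","side"]:
    c=manip.camera(n); d[n]=c
    cv2.imwrite(f"pics/{n}0.png",c["image"][:,:,::-1])
    print(n,c["fx"],c["cx"],c["cy"],c["cam_to_world"].round(3).tolist())
pickle.dump(d,open("c0.pkl","wb"))
print(manip.get_ee_rot(),manip.get_position(),manip.get_contact_force())
E
```

```text
0.0
top 485.8390775645503 251.96705427669895 192.76307085515327 [[0.04, -0.978, 0.204, 0.332], [-0.999, -0.039, 0.005, 0.211], [0.003, -0.204, -0.979, 1.253], [0.0, 0.0, 0.0, 1.0]]
side 444.0763628861799 263.23112983801195 191.75475715466408 [[0.986, -0.099, 0.131, 0.444], [-0.164, -0.588, 0.792, -0.601], [-0.001, -0.803, -0.596, 0.68], [0.0, 0.0, 0.0, 1.0]]
[ 1.96845812  0.458013   -1.96907053] [ 0.27492578 -0.56075732  0.25262305] [-0.14242428 -0.73397322  0.40205947]
```

View pics/top0.png

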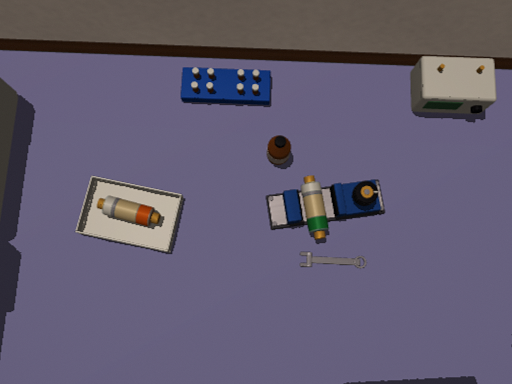

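View pics/side0.png

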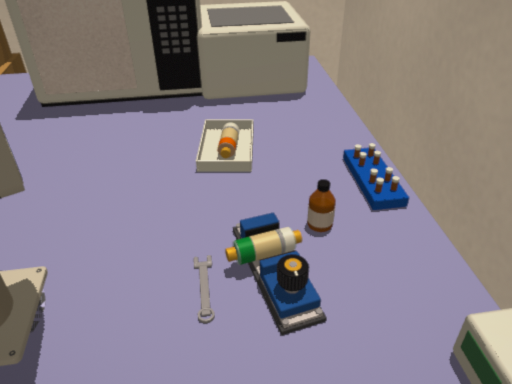

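The top view shows the clamp at about (325,203) with the nut at (366,193) and the tube at (315,207). The fixed jaw is at (292,207), the bottle at (279,150) and the wrench at (333,261). I'll enlarge both.

Run:
```python
import cv2
a=cv2.imread("pics/top0.png")[165:250,255:395]; cv2.imwrite("pics/topc.png",cv2.resize(a,None,fx=5.6,fy=5.6,interpolation=cv2.INTER_CUBIC))
a=cv2.imread("pics/side0.png")[200:335,220:340]; cv2.imwrite("pics/sidec.png",cv2.resize(a,None,fx=4.4,fy=4.4,interpolation=cv2.INTER_CUBIC))
```

```text
(no output)
```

View pics/topc.png

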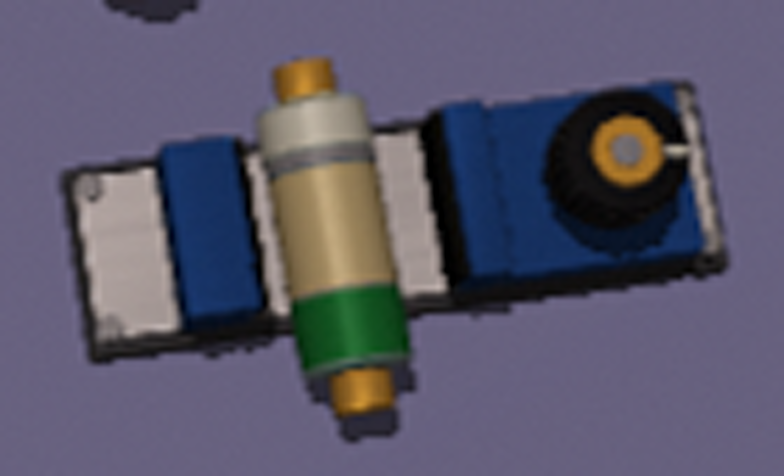

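View pics/sidec.png

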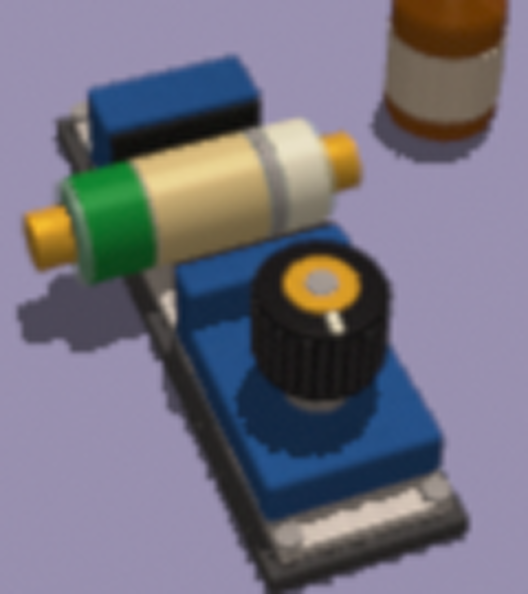

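```bash
cat > h.py <<'E'
import numpy as np,cv2,pickle
def ray(c,u,v):
    M=c["cam_to_world"]; d=M[:3,:3]@np.array([(u-c["cx"])/c["fx"],(v-c["cy"])/c["fy"],1]); return M[:3,3],d
def atz(c,u,v,z):
    o,d=ray(c,u,v); return o+d*(z-o[2])/d[2]
E
python3 - <<'E'
from h import *
d=pickle.load(open("c0.pkl","rb"))
T=lambda x,y,z: atz(d["top"],(x+.5)/5.6+255-.5,(y+.5)/5.6+165-.5,z)[:2]
S=lambda x,y,z: atz(d["side"],(x+.5)/4.4+220-.5,(y+.5)/4.4+200-.5,z)[:2]
cor=[T(65,172,.02),T(93,360,.02),T(725,268,.02),T(685,85,.02)]
print("bed",np.round(cor,4), "ctr",np.mean(cor,0))
y=(cor[0]+cor[1]-cor[2]-cor[3])/2; print(np.linalg.norm(y),np.degrees(np.arctan2(y[1],y[0])))
x=(cor[1]-cor[0]+cor[2]-cor[3])/2; print(np.linalg.norm(x),np.degrees(np.arctan2(x[1],x[0])))
print("anvil face",T(236,140,.065),T(258,312,.065))
print("jaw face",T(440,105,.065),T(466,277,.065))
print("stud",T(628,150,.106),S(321,283,.106))
print("mark", T(676,151,.105),S(336,322,.105))
print("tube ends",T(303,78,.045+.01),T(362,392,.045+.01))
print("bottle",atz(d["top"],280,142,.12))
E
```

```text
bed [[ 0.584   0.1799]
 [ 0.4971  0.1642]
 [ 0.5512 -0.1247]
 [ 0.637  -0.1075]] ctr [0.56734387 0.02794893]
0.29304613865393675 100.53163596778204
0.08789794631048646 -169.19190411533955
anvil face [0.59248243 0.10511609] [0.5152773  0.09380467]
jaw face [0.6122148  0.01406847] [0.53459836 0.00214386]
stud [ 0.5858977  -0.06031782] [ 0.58624824 -0.05942772]
mark [ 0.58651308 -0.08127059] [ 0.58775125 -0.08024683]
tube ends [0.62461622 0.0745007 ] [0.48295421 0.04617731]
bottle [0.69736822 0.15321568 0.12      ]
```

```bash
cat >> h.py <<'E'
from scipy.spatial.transform import Rotation as Rn
def ori(th):
    c,s=np.cos(th),np.sin(th)
    return Rn.from_matrix(np.array([[0,c,s],[0,s,-c],[-1,0,0]])).as_rotvec()
A=np.radians(100.5); Y=np.array([np.cos(A),np.sin(A),0]); X=np.array([Y[1],-Y[0],0])
E
python3 - <<'E'
from h import *
from rig import manip
R=Rn.from_rotvec(manip.get_ee_rot()).as_matrix(); print(R.round(3))
print(manip.camera("wrist")["mount"].round(3))
for p in ([.586,-.06,.088],[.577,-.0232,.088]):
  for t in (10.5,-80,-169.5,100,190.5): 
    q=manip.solve_ik(p,ori(np.radians(t))); print(t,None if q is None else q.round(3))
E
```

```text
[[-0.001  0.44  -0.898]
 [ 0.001 -0.898 -0.44 ]
 [-1.    -0.001 -0.   ]]
[[-0.001 -0.314  0.949 -0.12 ]
 [ 1.    -0.001  0.001 -0.   ]
 [ 0.     0.949  0.314 -0.08 ]
 [ 0.     0.     0.     1.   ]]
10.5 [-0.122  0.601  1.799 -0.     0.742 -0.305]
-80 [-0.122  0.601  1.799 -0.     0.742  1.274]
-169.5 None
100 [-0.122  0.601  1.799 -0.     0.742 -1.868]
190.5 None
10.5 [-0.061  0.589  1.825 -0.     0.728 -0.244]
-80 [-0.061  0.589  1.825 -0.     0.728  1.335]
-169.5 None
100 [-0.061  0.589  1.825 -0.     0.728 -1.806]
190.5 None
```

Run:
```python
from h import *
from rig import manip
manip.command_gripper(0.085,40)
manip.move_to([.586,-.06,.17],ori(np.radians(10.5)))
p=manip.get_position();R=Rn.from_rotvec(manip.get_ee_rot()).as_matrix()
c=manip.camera("wrist"); Tt=np.eye(4);Tt[:3,:3]=R;Tt[:3,3]=p
c["cam_to_world"]=Tt@c["mount"]; pickle.dump(c,open("w1.pkl","wb"))
cv2.imwrite("pics/w1.png",c["image"][:,:,::-1]); print(p,manip.get_time(),manip.get_contact_force())
```

```text
[ 0.58608427 -0.06092004  0.17016039] 2.55 [ 0.21728447 -0.18985091 -0.42755058]
```

View pics/w1.png

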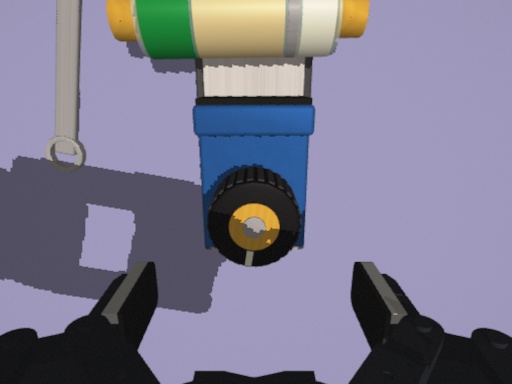

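The wrist view shows the clamp square in the image, with the stud at (254,227), the jaw face's top edge at row 104 and the tube's near edge at row 58.

Run:
```python
from h import *
c=pickle.load(open("w1.pkl","rb"))
P=atz(c,254,228,.106); print("stud",P)
for n,(u,v,z) in dict(jl=(196,104,.065),jr=(313,104,.065)).items(): print(n,atz(c,u,v,z))
m=(atz(c,196,104,.065)+atz(c,313,104,.065))/2; print((m-P)@Y,(m-P)@X)
# bed edges in x
a=atz(c,200,80,.02);b=atz(c,309,80,.02);print((a-b), ((a+b)/2-P)@X)
# nut outline rows
print(atz(c,209,222,.104),atz(c,300,222,.104))
```

```text
stud [ 0.58568417 -0.06019505  0.106     ]
jl [5.37066575e-01 4.37802004e-05 6.50000000e-02]
jr [0.61044108 0.01349819 0.065     ]
0.06801881510739172 0.00047301956995357314
[-0.080317   -0.01472982  0.        ] 0.0005879335434406065
[ 0.55907372 -0.06205218  0.104     ] [ 0.6118089  -0.05239113  0.104     ]
```

Run:
```python
from h import *
from rig import manip
o=ori(np.radians(10.5))
P=np.array([.5857,-.0602,.088])
manip.servo_line(P,o,rate=.06)
print("at",manip.get_position(),manip.get_contact_force().round(2))
manip.command_gripper(0.0,40)
print("w",manip.get_width(),manip.get_position().round(4),manip.get_contact_force().round(2),manip.get_torque().round(3))
p0=P.copy(); s=0
while s<.030:
    s+=.003
    manip.servo_line(p0+s*Y,o,rate=.025)
    f=manip.get_contact_force()
    print(round(s,4),(manip.get_position()-p0)@Y,"F",(f@Y).round(2),(f@X).round(2),f[2].round(2),manip.get_width(),manip.get_time())
    if abs(f@Y)>10: break
c=manip.camera("side");cv2.imwrite("pics/s1.png",cv2.resize(c["image"][200:335,220:340,::-1],None,fx=4.4,fy=4.4))
```

```text
at [ 0.58596183 -0.06020781  0.08837665] [ 0.48  0.25 -0.39]
w 0.05518800060848386 [ 0.5859 -0.0602  0.0884] [-1.05 -0.26  5.5 ] [ 0.036  0.235 -0.009]
0.003 0.0027956877854307806 F -2.29 -2.75 6.28 0.0550426248295407 4.7083
0.006 0.005824962862279608 F -2.14 -1.72 5.7 0.055412222376678116 4.975
0.009 0.008836544297308117 F -2.7 -2.18 5.95 0.05535788984725237 5.2417
0.012 0.01183453159552442 F -2.28 -2.1 6.48 0.055247001248379696 5.5083
0.015 0.014826450451409835 F -1.28 -1.76 6.06 0.05494628716836981 5.775
0.018 0.01785217892954231 F -2.07 -1.37 6.2 0.0552466489645603 6.0417
0.021 0.02084258912872985 F -2.7 -1.79 6.26 0.055426614079177226 6.3083
0.024 0.023866075938971536 F -2.36 -1.86 6.91 0.05518636638909723 6.575
0.027 0.026828720068400404 F -2.17 -1.11 6.68 0.05553297325189298 6.8417
0.03 0.029849020465021334 F -1.08 -1.88 6.94 0.05512402445720104 7.1083
0.033 0.03285044553410727 F -1.87 -1.11 5.94 0.055284451852171304 7.375
```

View pics/s1.png

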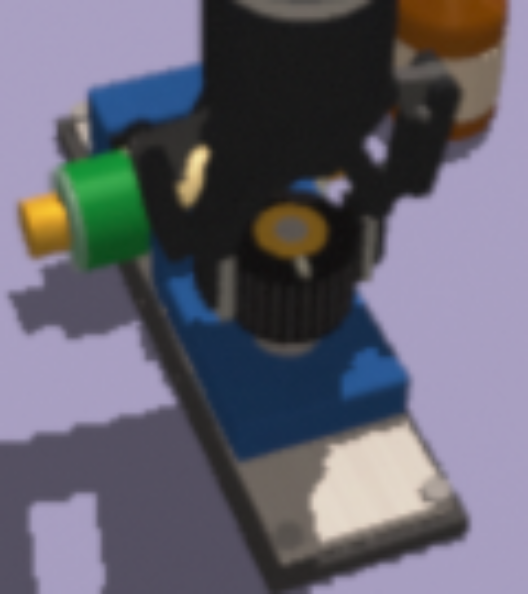

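The jaw has moved with the nut and the tube is nearly at the fixed jaw. I'll continue in small steps until contact.

Run:
```python
from h import *
from rig import manip
o=ori(np.radians(10.5)); p0=np.array([.5857,-.0602,.088]); s=.033
while s<.046:
    s+=.0007
    manip.servo_line(p0+s*Y,o,rate=.01); manip.hold(.1)
    f=np.mean([manip.get_contact_force() for _ in range(3)],0)
    print(round(s,4),((manip.get_position()-p0)@Y).round(5),"F",(f@Y).round(2),(f@X).round(2),f[2].round(2),manip.get_torque().round(2),manip.get_time())
    if abs(f@Y)>12: break
c=manip.camera("side");cv2.imwrite("pics/s2.png",cv2.resize(c["image"][180:335,200:350,::-1],None,fx=3.8,fy=3.8))
c=manip.camera("top");cv2.imwrite("pics/t2.png",cv2.resize(c["image"][165:250,255:395,::-1],None,fx=5.6,fy=5.6))
```

```text
0.0337 0.03337 F -2.05 -2.19 5.36 [-0.48  0.22  0.  ] 7.775
0.0344 0.03401 F -3.52 -1.58 5.26 [-0.61  0.23 -0.02] 8.125
0.0351 0.03468 F -3.38 -2.74 6.71 [-0.61  0.2  -0.04] 8.475
0.0358 0.0354 F -4.0 -2.95 5.91 [-0.54  0.23  0.07] 8.825
0.0365 0.03588 F -4.34 -3.03 6.37 [-0.85  0.22 -0.06] 9.175
0.0372 0.03595 F -8.96 -2.73 4.68 [-1.31  0.18  0.01] 9.525
0.0379 0.03604 F -12.29 -3.28 4.99 [-1.85  0.12 -0.04] 9.875
```

View pics/s2.png

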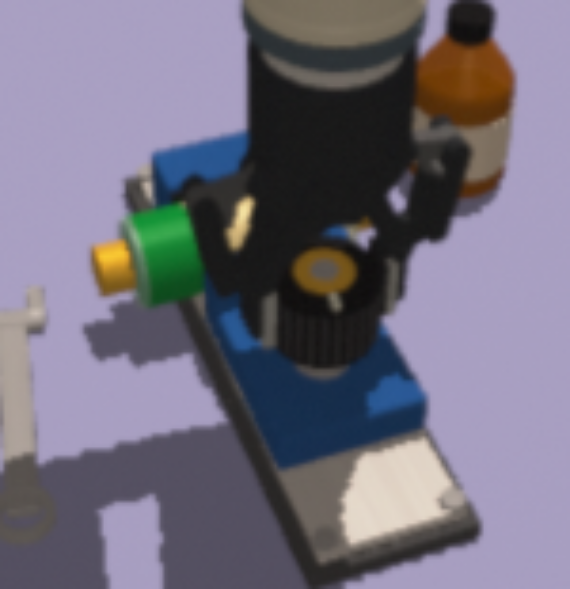

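View pics/t2.png

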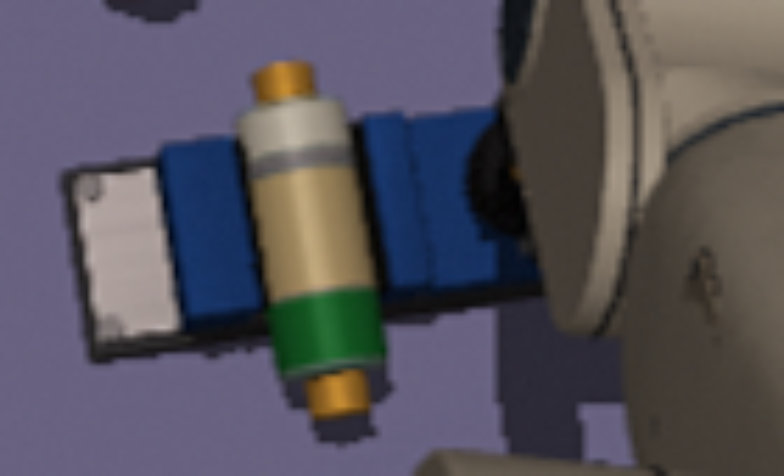

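The tube is squeezed: the jaw stalled at 36 mm of travel with 12 N. In the top view the tube lies against both faces. Now I'll turn the nut clockwise.

```bash
cat > turn.py <<'E'
from h import *
from rig import manip
import sys
def turn(P,zs,t0,t1,step=12,stop=1.2):
    """P xy target"""
    t=t0; z=zs
    while t-step>=t1-1e-6:
        t-=step; z-=.008*step/360
        manip.move_to([P[0],P[1],z],ori(np.radians(t)))
        f=manip.get_contact_force(); m=manip.get_torque()
        R=Rn.from_rotvec(manip.get_ee_rot()).as_matrix(); th=np.degrees(np.arctan2(R[1,1],R[0,1]))
        pp=manip.get_position()
        print(t,th.round(1),"s",((pp-np.array([.5857,-.0602,.088]))@Y).round(4),"z",pp[2].round(4),"F",(f@Y).round(1),(f@X).round(1),f[2].round(1),"Mz",m[2].round(2),"w",manip.get_width().round(4),manip.get_time().__round__(2))
        if abs(m[2])>stop: break
    return t,z
E
python3 - <<'E'
from turn import *
P=np.array([.5857,-.0602,.088])+.0373*Y
manip.command_gripper(0,60)
print(turn(P,.088,10.5,-25.5))
E
```

```text
Traceback (most recent call last):
  File "turn.py", line 13, in turn
    print(t,th.round(1),"s",((pp-np.array([.5857,-.0602,.088]))@Y).round(4),"z",pp[2].round(4),"F",(f@Y).round(1),(f@X).round(1),f[2].round(1),"Mz",m[2].round(2),"w",manip.get_width().round(4),manip.get_time().__round__(2))
                                                                                                                                                                      ^^^^^^^^^^^^^^^^^^^^^^^
AttributeError: 'float' object has no attribute 'round'
```

```bash
sed -i 's/manip.get_width().round(4)/round(manip.get_width(),4)/; s/manip.get_time().__round__(2)/round(manip.get_time(),2)/' turn.py
python3 - <<'E'
from turn import *
P=np.array([.5857,-.0602,.088])+.0373*Y
print(turn(P,.088-.008*12/360,-1.5,-25.5))
E
```

```text
-13.5 -13.5 s 0.036 z 0.088 F -7.3 -2.9 6.2 Mz -0.14 w 0.055 10.82
-25.5 -25.5 s 0.0359 z 0.0877 F -8.9 -2.0 6.2 Mz -0.18 w 0.0551 11.14
(-25.5, 0.0872)
```

Run:
```python
from turn import *
P=np.array([.5857,-.0602,.088])+.0373*Y
print(manip.get_tau().round(2))
r=turn(P,.0872,-25.5,-61.5);print(r)
print(manip.get_tau().round(2))
c=manip.camera("side");cv2.imwrite("pics/s3.png",cv2.resize(c["image"][200:300,220:340,::-1],None,fx=5,fy=5))
```

```text
[  5.56 -53.06 -17.73   1.58  -0.15   0.07]
-37.5 -37.5 s 0.0359 z 0.0875 F -8.6 -2.1 6.0 Mz -0.21 w 0.0547 11.46
-49.5 -49.5 s 0.0359 z 0.0872 F -9.9 -2.3 6.0 Mz -0.15 w 0.0551 11.78
-61.5 -61.5 s 0.0359 z 0.0869 F -8.9 -1.7 5.1 Mz -0.19 w 0.055 12.09
(-61.5, 0.0864)
[  5.83 -53.19 -17.55   1.65  -0.06   0.07]
```

View pics/s3.png

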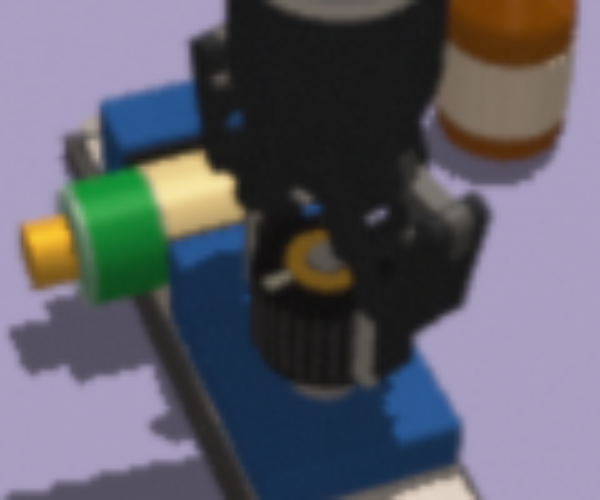

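The mark moved from the front to the left at about (275,280), which is clockwise, so the nut turns with the gripper. I'll continue.

Run:
```python
from turn import *
P=np.array([.5857,-.0602,.088])+.0373*Y
r=turn(P,.0864,-61.5,-145.5,stop=.8);print(r, manip.get_joint_positions().round(2))
```

```text
-73.5 -73.5 s 0.0358 z 0.0867 F -9.2 -2.0 4.7 Mz -0.17 w 0.0553 12.46
-85.5 -85.5 s 0.0358 z 0.0864 F -8.8 -2.2 6.0 Mz -0.15 w 0.0548 12.78
-97.5 -97.5 s 0.0358 z 0.0861 F -9.9 -2.5 5.3 Mz -0.17 w 0.0549 13.09
-109.5 -109.5 s 0.0357 z 0.0859 F -11.0 -1.9 5.6 Mz -0.19 w 0.0547 13.41
-121.5 -121.5 s 0.0357 z 0.0856 F -11.6 -3.0 5.3 Mz -0.22 w 0.0549 13.72
-133.5 -133.5 s 0.0356 z 0.0854 F -11.7 -3.0 5.6 Mz -0.19 w 0.0549 14.04
-145.5 -145.5 s 0.0356 z 0.0851 F -11.3 -4.1 5.8 Mz -0.19 w 0.0546 14.36
(-145.5, 0.08453333333333335) [-0.06  0.6   1.82 -0.    0.72  2.48]
```

Run:
```python
from turn import *
P0=np.array([.5857,-.0602,.088])
Q=P0+.0358*Y
manip.command_gripper(.085); print(manip.get_contact_force().round(1),manip.get_position().round(4))
p=manip.get_position(); manip.servo_line([p[0],p[1],.15],rate=.15)
manip.move_to([Q[0],Q[1],.15],ori(np.radians(10.5)))
p=manip.get_position();R=Rn.from_rotvec(manip.get_ee_rot()).as_matrix()
c=manip.camera("wrist"); Tt=np.eye(4);Tt[:3,:3]=R;Tt[:3,3]=p
c["cam_to_world"]=Tt@c["mount"]; pickle.dump(c,open("w2.pkl","wb"))
cv2.imwrite("pics/w2.png",c["image"][:,:,::-1])
print(manip.get_time(),p)
```

```text
[-0.3  0.6 -0.6] [ 0.5788 -0.0232  0.0843]
17.7167 [ 0.57911297 -0.02499625  0.14980155]
```

View pics/w2.png

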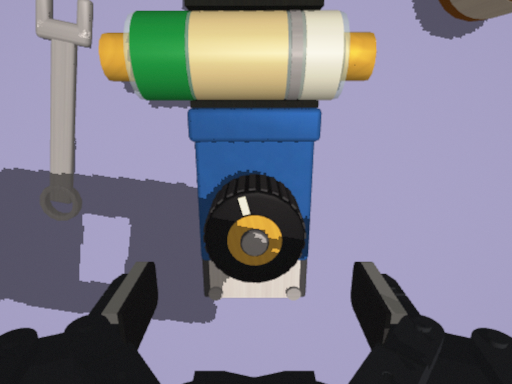

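The tube is held between both rubber faces (rows 10–100). The nut's mark is now at the top (243,206), after about 156° clockwise, and the jaw has not moved. I'll regrasp.

Run:
```python
from turn import *
P0=np.array([.5857,-.0602,.088])
c=pickle.load(open("w2.pkl","rb")); S=atz(c,255,242,.106); print("stud s",(S-P0)@Y,(S-P0)@X)
o=ori(np.radians(10.5)); Q=P0+.0358*Y
z=.085
manip.servo_line([Q[0],Q[1],z],o,rate=.08)
print(manip.get_contact_force().round(1))
manip.command_gripper(0,60)
print(manip.get_width(),manip.get_contact_force().round(1))
P=P0+.0370*Y
manip.servo_line([P[0],P[1],z],o,rate=.01)
print(manip.get_contact_force().round(1)@Y,manip.get_position())
r=turn(P,z,10.5,-145.5,step=8,stop=.7);print(r)
```

```text
stud s 0.037449338465379074 0.00016648793041414226
[ 0.8 -0.7  0.2]
0.05496349032084162 [-2.3  0.   5.3]
-6.481866196864957 [ 0.57929146 -0.02493135  0.0858993 ]
2.5 2.5 s 0.0359 z 0.0857 F -6.1 -2.2 5.0 Mz -0.14 w 0.055 19.58
-5.5 -5.5 s 0.0358 z 0.0856 F -6.4 -2.8 5.5 Mz -0.14 w 0.055 19.84
-13.5 -13.5 s 0.0358 z 0.0854 F -6.7 -3.3 5.0 Mz -0.17 w 0.0544 20.1
-21.5 -21.5 s 0.0358 z 0.0852 F -5.6 -2.8 4.3 Mz 0.1 w 0.0553 20.36
-29.5 -29.1 s 0.0362 z 0.0851 F -4.0 -1.7 5.8 Mz 1.55 w 0.0547 20.62
(-29.5, 0.08411111111111112)
```

The torque jumped to 1.55 N m after about 196° in total, so the nut has hit its stop. One small extra step will confirm it.

Run:
```python
from turn import *
P0=np.array([.5857,-.0602,.088]); P=P0+.0372*Y
manip.hold(.2); print(manip.get_torque().round(2))
r=turn(P,.0841,-29.5,-33.5,step=2,stop=2.5);print(r)
manip.hold(.3);print(manip.get_torque().round(2),manip.get_contact_force().round(1),manip.get_joint_positions().round(3))
# relax wrist torque before release, keeping nut
manip.move_to([P[0]-.0008*Y[0],P[1]-.0008*Y[1],.0843],ori(np.radians(-29.3)))
manip.hold(.2);print(manip.get_torque().round(2),manip.get_contact_force().round(1), manip.get_position().round(4))
```

```text
[-0.72  0.19  1.56]
-31.5 -31.1 s 0.0365 z 0.0851 F -3.8 -0.7 6.4 Mz 2.23 w 0.055 21.07
-33.5 -33.2 s 0.0369 z 0.085 F -0.4 3.7 6.2 Mz 2.19 w 0.0549 21.32
(-33.5, 0.0840111111111111)
[-0.14 -0.38  2.25] [ 2.5 -0.6  6. ] [-6.10e-02  5.96e-01  1.82e+00 -1.00e-03  7.22e-01  5.19e-01]
[ 0.5  -0.49  0.12] [2.9 3.7 6.2] [ 0.5804 -0.0239  0.0851]
```

Run:
```python
from turn import *
manip.command_gripper(.085); print(manip.get_contact_force().round(1))
p=manip.get_position(); manip.servo_line([p[0],p[1],.15],rate=.15)
P0=np.array([.5857,-.0602,.088]);Q=P0+.0358*Y
manip.move_to([Q[0],Q[1],.15],ori(np.radians(10.5)))
p=manip.get_position();R=Rn.from_rotvec(manip.get_ee_rot()).as_matrix()
c=manip.camera("wrist"); Tt=np.eye(4);Tt[:3,:3]=R;Tt[:3,3]=p
c["cam_to_world"]=Tt@c["mount"]; pickle.dump(c,open("w3.pkl","wb"))
cv2.imwrite("pics/w3.png",c["image"][:,:,::-1])
a=cv2.imread("pics/w2.png")[0:150,170:340];b=cv2.imread("pics/w3.png")[0:150,170:340]
cv2.imwrite("pics/cmp.png",cv2.resize(np.hstack([a,b]),None,fx=2.3,fy=2.3,interpolation=cv2.INTER_CUBIC))
print(manip.get_time(),p)
```

```text
[ 0.3  0.1 -0.4]
23.8167 [ 0.57861782 -0.0249656   0.14901525]
```

View pics/w3.png

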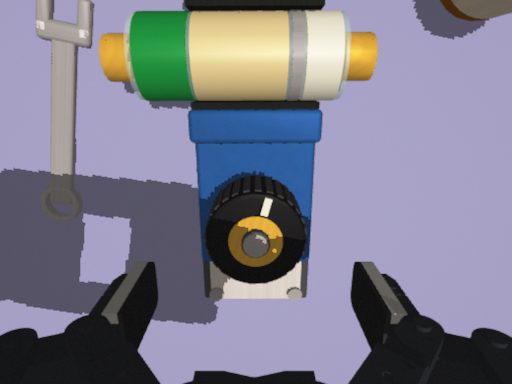

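View pics/cmp.png

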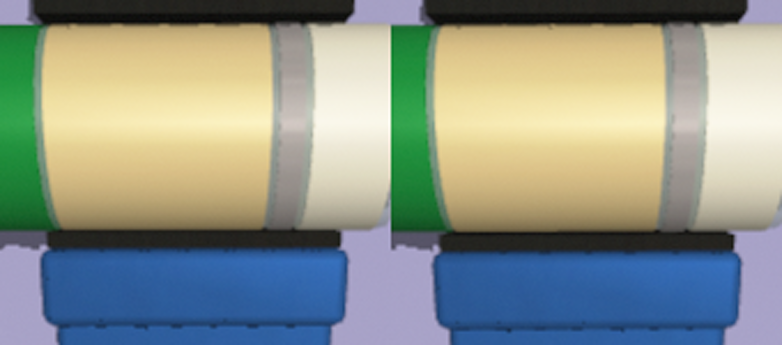

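The mark has moved to (266,207), and the tube still lies against both faces. The last release had about 3 N of backward pull, so I'll re-seat the jaw with a gentle forward push, retighten to about 1.5 N m and release with forward bias.

Run:
```python
from turn import *
P0=np.array([.5857,-.0602,.088]); th=30.5; o=ori(np.radians(th))
Q=P0+.0360*Y; z=.084
manip.move_to([Q[0],Q[1],.15],o)
manip.servo_line([Q[0],Q[1],z],o,rate=.08)
manip.command_gripper(0,60)
print(manip.get_width(),manip.get_contact_force().round(1)@Y,(manip.get_position()-P0)@Y)
s=.036
while s<.0395:
    s+=.0004; P=P0+s*Y
    manip.servo_line([P[0],P[1],z],o,rate=.01); manip.hold(.1)
    f=manip.get_contact_force(); print(round(s,4),((manip.get_position()-P0)@Y).round(5),(f@Y).round(1),(f@X).round(1),manip.get_torque()[2].round(2))
    if f@Y<-11: break
r=turn(P,z,th,th-20,step=2,stop=1.3);print(r)
# restore forward bias if lost
f=manip.get_contact_force()
manip.hold(.2); print((manip.get_contact_force()@Y).round(1),manip.get_torque()[2],manip.get_time())
```

```text
0.05470174136162922 -0.5895444794915518 0.035863304649354444
0.0364 0.03597 -2.2 -3.4 -0.04
0.0368 0.0362 -3.0 -4.1 0.03
0.0372 0.03631 -4.2 -3.7 -0.07
0.0376 0.03637 -6.4 -3.6 -0.03
0.038 0.03643 -8.5 -4.2 0.04
0.0384 0.03648 -10.5 -3.9 0.03
0.0388 0.03652 -12.0 -3.5 -0.0
28.5 28.7 s 0.0365 z 0.0849 F -12.5 -4.0 4.7 Mz 0.81 w 0.0548 28.3
26.5 26.9 s 0.0365 z 0.0849 F -12.4 -3.1 5.5 Mz 2.09 w 0.0546 28.55
(26.5, 0.08391111111111112)
-12.7 2.05193485929437 28.75
```

Run:
```python
from turn import *
manip.command_gripper(.085); print(manip.get_contact_force().round(1))
p=manip.get_position(); manip.servo_line([p[0],p[1],.15],rate=.15)
P0=np.array([.5857,-.0602,.088]);Q=P0+.0358*Y
manip.move_to([Q[0],Q[1],.15],ori(np.radians(10.5)))
c=manip.camera("wrist"); cv2.imwrite("pics/w4.png",c["image"][:,:,::-1]); print(manip.get_position())
manip.set_joints([-1.134,.423,1.63,0,1.089,-.019])
for n,k in (("top",(165,250,255,395,5.6)),("side",(200,335,220,340,4.4))):
    im=manip.camera(n)["image"][:,:,::-1]; cv2.imwrite(f"pics/{n}F.png",im)
    cv2.imwrite(f"pics/{n}Fc.png",cv2.resize(im[k[0]:k[1],k[2]:k[3]],None,fx=k[4],fy=k[4],interpolation=cv2.INTER_CUBIC))
print(manip.get_time())
```

```text
[ 0.1  0.3 -0.7]
[ 0.57859851 -0.024935    0.14902201]
32.5
```

View pics/w4.png

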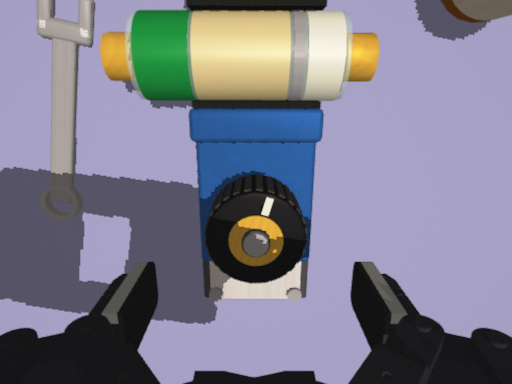

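View pics/topF.png

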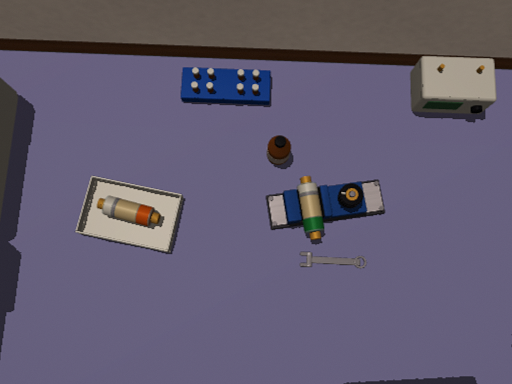

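View pics/sideFc.png

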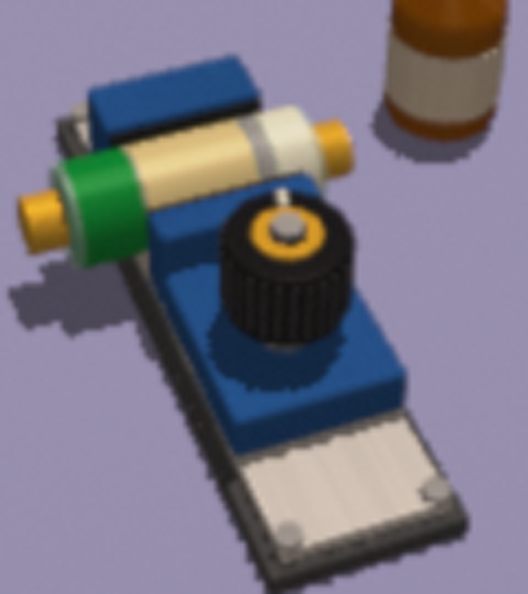

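The tube sits between both jaws, and the nut's mark is unchanged at (267,207), so the nut is at its stop. The bottle, wrench, tray and spare tube are where they were, and the arm is clear. I'll hand it in.

```bash
python3 -c "
from rig import manip
manip.sign_off(); print(manip.get_time())"
```

```text
the job is handed in; nothing more can be done
the job is handed in; nothing more can be done
```

The tube is clamped and the nut is down tight on its stop. I handed the job in at about 32.5 s with the arm clear of everything.

- **Jaw:** I slid it up by the nut for about 36 mm until it stalled with the tube squeezed at about 12 N.
- **Nut:** I turned it clockwise for about 195° (3.4 rad) over two grasps, until it stopped dead at about 2.2 N m. The fingers slipped about 2° on the nut at that stop.
- **Re-seating:** The second release had about 3 N of backward pull on the jaw. I gripped the nut again, pushed the jaw forward to 12 N, and confirmed the stop at 2.1 N m before letting go.
- **Last pictures:** The tube is against both rubber faces and the nut's mark is where the stop left it. The wrench, bottle, tray and spare tube look unmoved.
- **Disagreements:** While the nut was turning freely, the wrist moment about z read about -0.15 N m, the opposite sign to what I expected. I relied on the mark in the pictures for the turning direction. The pictures cannot show how hard the tube is still squeezed after the release.

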